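# Tuck the new booklet under the arm of the booklet press

## Task

The last freshly bound booklet is still lying on the feed shelf of the booklet press. Slide it in under the weighted arm, square on top of the pile and fully home against the back stops, so that the arm holds it down to dry flat. Leave the pile and everything else on the counter where they are.

Things in the scene. Friction and masses are not known exactly. Their poses are not given: they have to be found in the camera images.
- press: Booklet press, bare metal, fixed on the counter. Origin: at counter height, under the centre of a booklet that is fully home; x = the direction in which booklets slide in (roughly away from the robot), y left, z up. In this frame (mm) the flat feed shelf spans x -260 to -56, y -130 to +130, top at z 30. Fully home, the booklet's near long edge is at x about -52.
- press_mouth (a point): Middle of the feed shelf's far edge, on its top (press x -56, y 0, z 30 mm), where the bay begins: there the pile lies, its top at z 28, 2 mm below the shelf. Side guide walls bound the bay: x -52 to +52, inner faces at y +-84, tops at z 60. From their front ends lead-in plates, 30 mm tall, flare out over the shelf to x -113, y +-120.
- back_stop (a point): Point midway between the two back stops, in the plane of their front faces (press x +53.5, y 0, z 35 mm). The stops are fixed uprights at press y +-40 to +-70 mm, tops at z 60; the booklet's far long edge meets them when it is fully home.
- press_arm: Weighted steel arm, 44 mm wide, on the press's centre line; origin under its foot (press x +28, z 28 mm while it rests on the pile). Its level hinge, along y, is at press x +150, z 60. It swings up freely and falls by its weight (0.3 kg, presses with 2 to 3 N). The foot (press x +20 to +36) carries a round black weight, 42 mm across, top at z 65 (about 80 with the new booklet in).
- nose (a point): Lower lip of the tip of the arm's nose (press x -36, y 0, z 54 mm at the start; about 22 mm higher with the new booklet in). The nose is a flat plate 44 mm wide that slopes up from the foot towards the feed shelf at 25 degrees, so that a booklet pushed in from the shelf lifts the arm by itself, with a push of up to about 10 N.
- booklet: The new booklet, loose on the feed shelf: a stiff hardback with dark grey covers and white page edges, 105 mm (its x) by 148 mm (its y) by 14 mm (z), about 0.17 kg. Origin: centre of its underside. It goes in with its 148 mm side across the press; it starts turned up to 17 degrees away from square.
- pile_top: Upper booklet of the pile in the bay, of the same make and size as the new one. Origin: centre of its underside (z 14 mm). Leave it where it is.
- pile_low: Lower booklet of the pile, the same, underside on the counter. Leave it where it is.
- glue: White glue bottle, 52 mm across, 120 mm tall, standing on the counter just left of the bay (press y about +140). Origin: centre of its underside.
- folder: Flat wooden folding stick, 150 x 24 x 8 mm, lying on the counter right of the bay (press y about -125). Origin: centre of its underside.
- stapler: Stapler, 140 x 36 x 60 mm, on the counter, to the left or right of the press, nearer the robot. Origin: centre of its underside.
- punch: Two-hole punch, 100 x 130 x 80 mm, on the counter, to the left or right of the press, nearer the robot. Origin: centre of its underside.
- tape: Desk tape dispenser, 160 x 60 x 85 mm, on the counter, well away to the side of the press. Origin: centre of its underside.
- mug: White mug, 80 mm across, 95 mm tall, on the counter, well away to the side of the press. Origin: centre of its underside.
- pens: Black cup of pens, 76 mm across, 170 mm tall with the pens, at the back of the counter, to the left. Origin: centre of its underside.
Mind the look-alikes: they are no part of the job. What is shaped like the booklet but orange or yellow is not meant.

How it is judged:
By the outcome, as a careful person would: the job done as asked, in the order asked, and still so for the second after the job is handed in, with the robot touching nothing.
It also fails if it takes over 42 s, if anything falls off the work surface, if the arm or the gripper's body presses on something with over 40 N, if the wrist force passes 120 N, or if a joint passes its speed limit or range.

## Robot

A 6-joint arm with a two-finger parallel gripper is mounted at the origin on the work surface. World frame = base frame: x ahead of the robot, y to its left, z up, the work surface at z = 0. Lengths are in mm, angles in rad, forces in N, time in s.
With the tool pointing down it reaches from about 275 to 850 mm from the base axis. Payload 19 kg.
Tool frame: the origin (TCP) lies midway between the tips of the shut fingers; the grasp point (between the pads) lies manip.grip_point_offset behind it (manip.grip_point_offset is the distance from the TCP to the grasp point, in mm); z points along the fingers, y is the line along which they close (so a half turn about z gives the same grasp; the last joint's range is limited). The gripper opens to 85 mm and grips with 20 to 120 N. Pads are 22 mm wide; open, the fingers measure 114 mm over their backs; the gripper's body (76 mm by 85 mm) begins 54 mm behind the grasp point. The pads swing forward as they close: fully open they stand 13 mm farther back than shut.
Start: joints at [1.066, 0.15, 1.437, -0, 1.554, -0.134], TCP at [208.359, 535.889, 231.267] pointing down, gripper open.
Joint ranges: [-2.8, 2.8], [-0.68, 2.1], [0.12, 2.68], [-1.39, 4.53], [0.16, 2.79], [-2.81, 2.81]. Speed limits (rad/s): [1.89, 1.89, 2.22, 3.01, 3.01, 3.01].

## Interface

Orientations are given as a unit quaternion [x, y, z, w].
In Python, from station import sense, imaging, workorder, manip gives the robot as it stands.
- The arm moves only by the shell command python3 -m creep 'ROWS' [FORCE]. ROWS is JSON, a list of rows, each a list of 7 numbers: the shift along the world's x, y, z as a fraction of full scale, then the turn, a rotation vector about the world's x, y, z as a fraction of full scale, then the opening, from -1 (shut) to 1 (fully open). In form: [[x, y, z, ax, ay, az, grip], ...]. A call has 1 to 20 rows; each row shifts and turns the commanded pose from where the row before left it; what a row does not reach is not made up. Full scale, the value 1, is 0.02 m for a shift and 5 degrees for a turn. A row lasts 1/12 s, in which the tool goes at most 41.7 mm and 7.16 degrees, less where a joint would pass 70% of its speed; a pose out of reach is approached as far as the arm can. A call with a number of a shift or a turn outside -1 to 1 is refused whole. A call with a gripper value outside its range is refused whole. The fingers move at their own pace and stop on an object; FORCE is the grip in N (left out, the last holds). Time passes only in rows, so rows that do not move let the fingers close. It gives the time, the measured TCP pose, the force, the opening and the grip force at its end, in the units of the state.
- sense(): the state, without advancing time (a new reading comes with each control period).
- imaging.camera(name): name is "side" or "top"; returns a dict with "image" (400x640x3 uint8, red, green, blue), "depth" (400x640 float32, mm along the optical axis (not along the pixel's ray), 0 where there is no reading), "fx", "fy", "cx", "cy" (pixels), "k1" (the pictures are not rectified: a ray, as slopes to the right and down, at radius r is drawn at 1 + k1 r^2 times it, then the intrinsics apply), "R" (3x3) and "t" (3): a world point X has camera coordinates R X + t. Camera axes: x right, y down, z forward; pixel columns grow to the right and rows downward; lengths in mm; the calibration is good to about 2 mm. A picture is of the moment at which its call begins.
- workorder.sign_off(): hands the job in; it is judged then, once.
The state is a dict: "time_s": time; "joints": joint angles; "dq": joint speeds; "effort": joint torques, N m; "ee_pos": TCP position; "tcp_rot": TCP orientation; "force": force on the tool from outside, world axes, zero at the start; "moment": the same for the moment, N m; "width": finger opening in mm; "grasp_force": force on a finger pad.
Only numpy, scipy, OpenCV 4.12 (cv2) and the standard library are available. Lean on these libraries where they do the work, as an engineer would, in place of code of your own. Each camera call takes 0.05 s, during which the arm holds its last target. There are 200 camera calls.

## Working session

There is one attempt and no reset: what is moved stays moved. The work goes in short steps, Python scripts to look and compute and a shell command to move; the robot and the scene stay as the last step left them, time stands still between calls to the robot, and variables do not carry over. Pictures are saved under pics/ and viewed, at most 10 in all, crops included, and the job is handed in when it is done.

```bash
ls; mkdir -p pics; python3 - <<'E'
from station import sense, imaging, manip
import cv2,numpy as np,pickle
s=sense();print(s["time_s"],s["ee_pos"],s["tcp_rot"],s["width"],manip.grip_point_offset)
d={}
for n in("top","side"):
    c=imaging.camera(n);d[n]=c
    cv2.imwrite(f"pics/{n}0.png",c["image"][:,:,::-1])
    print(n,c["fx"],c["cx"],c["cy"],c["k1"],np.round(-np.array(c["R"]).T@np.array(c["t"])),np.round(c["R"],2).tolist())
pickle.dump(d,open("d0.pkl","wb"))
E
```

```text
pics
0.0 [208.26493455 535.68832252 230.67608135] [ 1.84357795e-01  9.82859009e-01 -5.79500569e-04 -1.90500123e-04] 85.46336069768691 18.700000000000003
top 429.3985395207137 320.0608173244051 203.63708436552093 -0.001197928924718203 [ 332.   -9. 1382.] [[-0.03, -1.0, 0.0], [-0.99, 0.02, -0.16], [0.16, -0.01, -0.99]]
side 481.18190669432136 318.1548644469733 199.68638291584728 0.029102931747134634 [-104. -719.  980.] [[0.77, -0.64, 0.02], [-0.43, -0.54, -0.73], [0.47, 0.55, -0.69]]
```

View pics/top0.png

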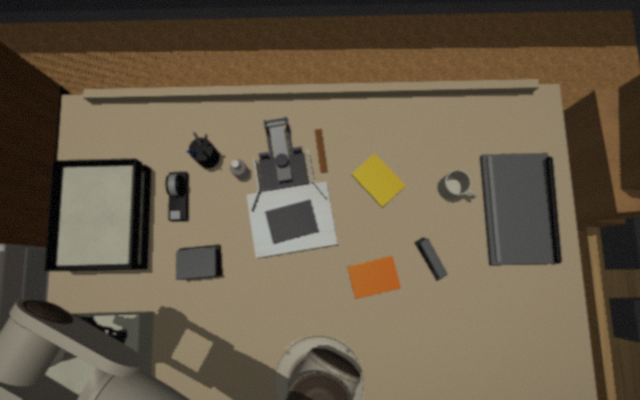

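View pics/side0.png

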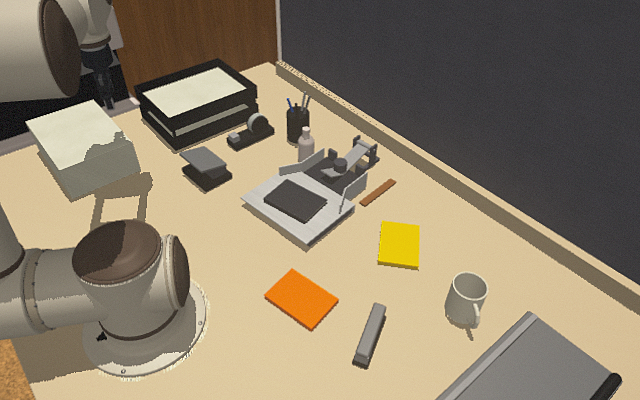

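Top view: the dark grey booklet lies on the white shelf at about (292,222). The look-alikes are orange at (374,278) and yellow at (378,180). Only the one on the shelf is dark grey with white page edges. I'll confirm it in a crop and measure it.

```bash
cat > h.py <<'E'
import numpy as np,cv2
def K(c): return np.array([[c["fx"],0,c["cx"]],[0,c["fy"],c["cy"]],[0,0,1.]]),np.array([c["k1"],0,0,0,0.])
def onplane(c,uv,z):
    k,d=K(c);p=cv2.undistortPoints(np.array(uv,float).reshape(-1,1,2),k,d).reshape(-1,2)
    R=np.array(c["R"]);t=np.array(c["t"]);C=-R.T@t
    r=np.c_[p,np.ones(len(p))]@R
    return C+r*((z-C[2])/r[:,2])[:,None]
def proj(c,X):
    k,d=K(c);R=np.array(c["R"],float);return cv2.projectPoints(np.array(X,float).reshape(-1,1,3),cv2.Rodrigues(R)[0],np.array(c["t"],float),k,d)[0].reshape(-1,2)
def ortho(c,x0,x1,y0,y1,z,s=1.0):
    "rectified view of plane z: rows = x descending, cols = y descending, s px/mm"
    xs=np.arange(x1,x0,-1/s);ys=np.arange(y1,y0,-1/s)
    X,Y=np.meshgrid(xs,ys,indexing="ij");p=proj(c,np.stack([X,Y,0*X+z],-1)).astype(np.float32)
    return cv2.remap(c["image"],p[:,0].reshape(X.shape),p[:,1].reshape(X.shape),cv2.INTER_CUBIC)
E
python3 - <<'E'
import pickle,numpy as np,cv2
from h import *
d=pickle.load(open("d0.pkl","rb"))
print(onplane(d["top"],[(248,195),(330,184),(337,245),(255,255),(283,160)],30).round())
x0,x1,y0,y1=onplane(d["top"],[(292,200)],30)[0][0]+np.array([-180,200]) .tolist()if 0 else (0,0,0,0)
c=onplane(d["top"],[(292,200)],30)[0];print(c)
o=[ortho(d[n],c[0]-190,c[0]+230,c[1]-190,c[1]+190,z,1.0) for n,z in(("top",30),("side",30))]
print("origin row0 x",c[0]+230,"col0 y",c[1]+190)
cv2.imwrite("pics/o.png",np.hstack(o)[:,:,::-1])
E
```

```text
[[581. 212.  30.]
 [610. -51.  30.]
 [415. -67.  30.]
 [390. 190.  30.]
 [693.  99.  30.]]
[561.3091779   71.98110317  30.        ]
origin row0 x 791.3091778972656 col0 y 261.98110317264616
```

View pics/o.png

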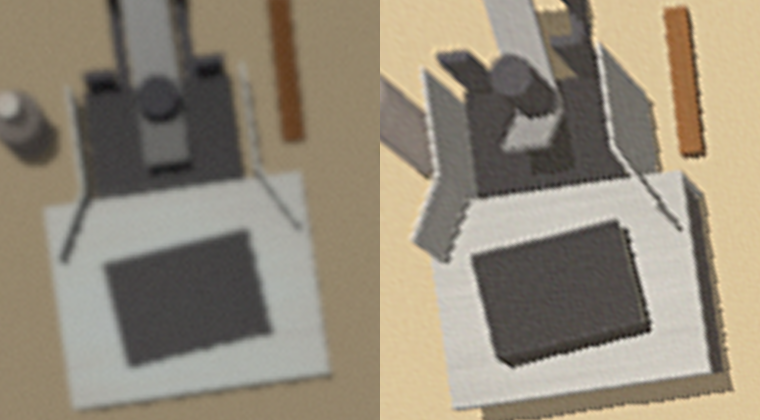

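The crop confirms it: a dark grey booklet with a white page edge on the shelf, at about (188,298) in the left half, turned roughly 6° relative to the press. The glue bottle is at the left and the folder at the right. Next I'll fit the numbers.

```bash
cat >> h.py <<'E'
def rect(c,z,kind,S=2.0):
    x0,x1,y0,y1=371,791,-118,262
    o=ortho(c,x0,x1,y0,y1,z,S);hsv=cv2.cvtColor(o,cv2.COLOR_RGB2HSV)
    g=o.max(2)
    m=((g<100)&(hsv[...,1]<70)) if kind=="b" else (hsv[...,1]<45)&(g>120)
    m=cv2.morphologyEx(m.astype(np.uint8),cv2.MORPH_OPEN,np.ones((7,7)))
    n,l,st,ce=cv2.connectedComponentsWithStats(m)
    return o,l,st,ce
E
python3 - <<'E'
import pickle
from h import *
d=pickle.load(open("d0.pkl","rb"))
S=2
for n in("top","side"):
  for k,z in(("b",44),("s",30)):
    o,l,st,ce=rect(d[n],z,k)
    for i in range(1,len(st)):
      if st[i,4]>15000:
        pts=np.argwhere(l==i).astype(np.float32);w=np.c_[791-pts[:,0]/S,262-pts[:,1]/S].astype(np.float32)
        r=cv2.minAreaRect(w);print(n,k,np.round(w.mean(0),1),np.round(r[0],1),np.round(r[1],1),round(r[2],1),st[i,4]/4)
E
```

```text
top b [668.8 103.4] [692.9 111.7] [205.4 165.1] 8.1 19206.25
top b [491.6  73.6] [491.4  73.1] [104.3 144.7] 13.7 14688.75
top s [508.6  75. ] [557.   83.6] [322.5 264.4] 8.2 39496.5
side b [664.1  92. ] [683.8 101.4] [198.7 153.7] 13.2 16782.25
side b [489.1  69. ] [488.5  68.4] [115.  155.6] 13.9 17110.25
side s [504.9  64.9] [568.3  84.3] [343.4 263. ] 8.3 34982.25
side s [652.5 229.6] [634.4 230.4] [170.3  55.2] 8.7 3797.25
```

```bash
python3 -m creep '[[0.407,-0.989,-0.2,0,0,0.244,1],[0.407,-0.989,-0.2,0,0,0.244,1],[0.407,-0.989,-0.2,0,0,0.244,1],[0.407,-0.989,-0.2,0,0,0.244,1],[0.407,-0.989,-0.2,0,0,0.244,1],[0.407,-0.989,-0.2,0,0,0.244,1],[0.407,-0.989,-0.2,0,0,0.244,1],[0.407,-0.989,-0.2,0,0,0.244,1],[0.407,-0.989,-0.2,0,0,0.244,1],[0.407,-0.989,-0.2,0,0,0.244,1],[0.407,-0.989,-0.2,0,0,0.244,1],[0.407,-0.989,-0.2,0,0,0.244,1]]' && python3 -m creep '[[0.407,-0.989,-0.3,0,0,0.244,1],[0.407,-0.989,-0.3,0,0,0.244,1],[0.407,-0.989,-0.3,0,0,0.244,1],[0.407,-0.989,-0.3,0,0,0.244,1],[0.407,-0.989,-0.3,0,0,0.244,1],[0.407,-0.989,-0.3,0,0,0.244,1],[0.407,-0.989,-0.3,0,0,0.244,1],[0.407,-0.989,-0.3,0,0,0.244,1],[0.407,-0.989,-0.3,0,0,0.244,1],[0.407,-0.989,-0.3,0,0,0.244,1],[0.407,-0.989,-0.3,0,0,0.244,1],[0.407,-0.989,-0.3,0,0,0.244,1],[0,0,0,0,0,0,1],[0,0,0,0,0,0,1]]'
python3 - <<'E'
from station import sense
from scipy.spatial.transform import Rotation as R
s=sense();print(R.from_quat(s["tcp_rot"]).as_matrix().round(3),s["time_s"],s["ee_pos"],s["force"],s["joints"])
E
```

```text
time_s: 1.1
ee_pos: [306.1, 297.5, 182.9]
tcp_rot: [0.057, 0.998, -0.0, -0.0]
force: [-0.2, 0.3, -0.0]
width: 85.3
grasp_force: 0.0
time_s: 2.27
ee_pos: [403.6, 60.5, 110.8]
tcp_rot: [-0.069, 0.998, 0.0, -0.001]
force: [-0.5, 0.8, 0.5]
width: 85.1
grasp_force: 0.0
[[-0.99  -0.138 -0.001]
 [-0.138  0.99   0.   ]
 [ 0.001  0.    -1.   ]] 2.2667 [403.58178276  60.53113807 110.82416027] [-0.53529718  0.794904    0.49512268] [-4.04071262e-02 -1.28890058e-01  1.96914392e+00 -4.86492126e-05
  1.30252063e+00 -1.74925465e+00]
```

```bash
python3 -m creep '[[0,0,-0.7,0,0,0.03,1],[0,0,-0.9,0,0,0,1],[0,0,-0.9,0,0,0,1],[0,0,-0.9,0,0,0,1],[0,0,-0.6,0,0,0,1],[0,0,-0.3,0,0,0,1],[0,0,0,0,0,0,1]]'
python3 - <<'E'
from station import imaging
import cv2
c=imaging.camera("side");i=c["image"][140:260,210:400,::-1]
cv2.imwrite("pics/s1.png",cv2.resize(i,None,fx=4,fy=4,interpolation=cv2.INTER_CUBIC))
E
```

```text
time_s: 2.85
ee_pos: [403.0, 61.8, 24.5]
tcp_rot: [-0.072, 0.997, 0.0, -0.001]
force: [0.0, -0.2, 0.5]
width: 85.7
grasp_force: 0.0
```

View pics/s1.png

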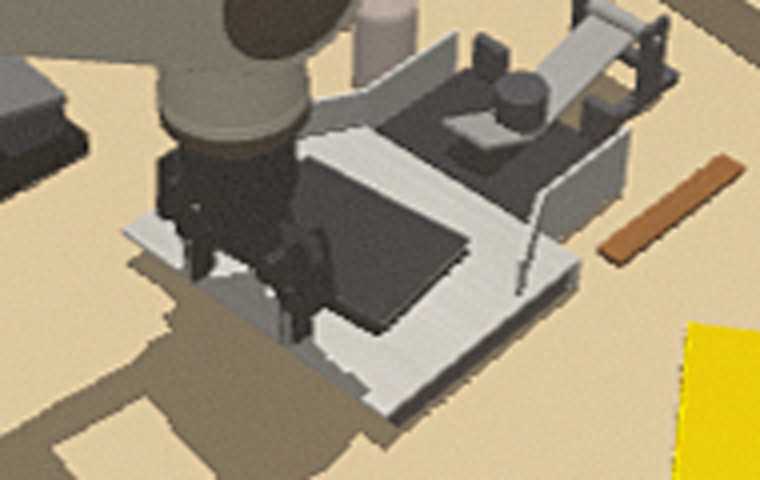

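```bash
python3 -m creep '[[0,0,-0.15,0,0,0,1],[0.396,0.056,0,0,0,0,1],[0.396,0.056,0,0,0,0,1],[0.297,0.042,0,0,0,0,1],[0.297,0.042,0,0,0,0,1],[0.297,0.042,0,0,0,0,1],[0.297,0.042,0,0,0,0,1],[0.297,0.042,0,0,0,0,1],[0.297,0.042,0,0,0,0,1],[0.297,0.042,0,0,0,0,1],[0.297,0.042,0,0,0,0,1],[0.297,0.042,0,0,0,0,1],[0.297,0.042,0,0,0,0,1],[0.297,0.042,0,0,0,0,1],[0.297,0.042,0,0,0,0,1],[0,0,0,0,0,0,1]]'
python3 - <<'E'
from station import imaging
import cv2,numpy as np
from h import *
c=imaging.camera("top");t=imaging.camera("side")
cv2.imwrite("pics/o2.png",np.hstack([ortho(c,371,791,-118,262,44),ortho(t,371,791,-118,262,44)])[:,:,::-1])
E
```

```text
time_s: 4.23
ee_pos: [492.0, 73.6, 22.3]
tcp_rot: [-0.071, 0.997, -0.0, 0.0]
force: [0.2, 0.2, 0.1]
width: 85.1
grasp_force: 0.0
```

View pics/o2.png

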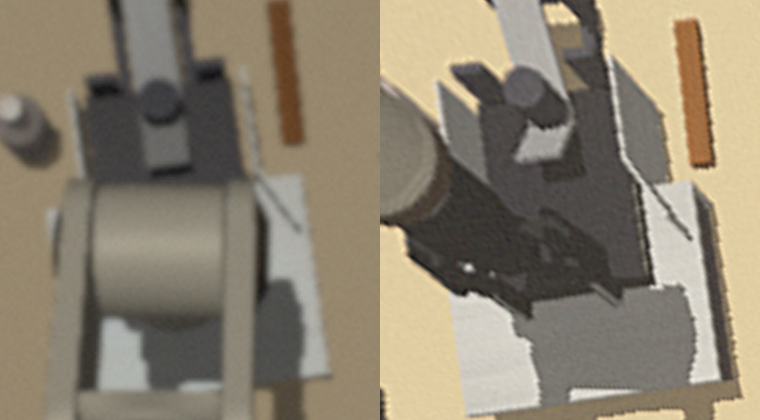

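Side half: the booklet is now square, with its right edge parallel to the press and its near-right corner at (651,283), which is about press y −74. It's centred at the mouth. I'll keep pushing.

```bash
python3 -m creep '[[0.297,0.042,0,0,0,0.02,1],[0.297,0.042,0,0,0,0,1],[0.297,0.042,0,0,0,0,1],[0.297,0.042,0,0,0,0,1],[0.297,0.042,0,0,0,0,1],[0.297,0.042,0,0,0,0,1],[0,0,0,0,0,0,1]]'; python3 -m creep '[[0.297,0.042,0,0,0,0,1],[0.297,0.042,0,0,0,0,1],[0.297,0.042,0,0,0,0,1],[0.297,0.042,0,0,0,0,1],[0.297,0.042,0,0,0,0,1],[0.297,0.042,0,0,0,0,1],[0.297,0.042,0,0,0,0,1],[0,0,0,0,0,0,1]]'
python3 - <<'E'
from station import imaging,sense
import cv2,numpy as np
from h import *
print(sense()["moment"])
t=imaging.camera("side");i=t["image"][120:250,230:400,::-1]
cv2.imwrite("pics/s3.png",cv2.resize(i,None,fx=4,fy=4,interpolation=cv2.INTER_CUBIC))
E
```

```text
time_s: 4.92
ee_pos: [527.7, 78.6, 22.3]
tcp_rot: [-0.072, 0.997, -0.0, 0.0]
force: [0.4, 0.1, 0.0]
width: 85.2
grasp_force: 0.0
time_s: 5.58
ee_pos: [568.4, 84.5, 22.0]
tcp_rot: [-0.072, 0.997, -0.0, -0.0]
force: [-0.1, -0.0, 0.2]
width: 85.5
grasp_force: 0.0
[ 0.02991179 -0.01477315 -0.02053941]
```

View pics/s3.png

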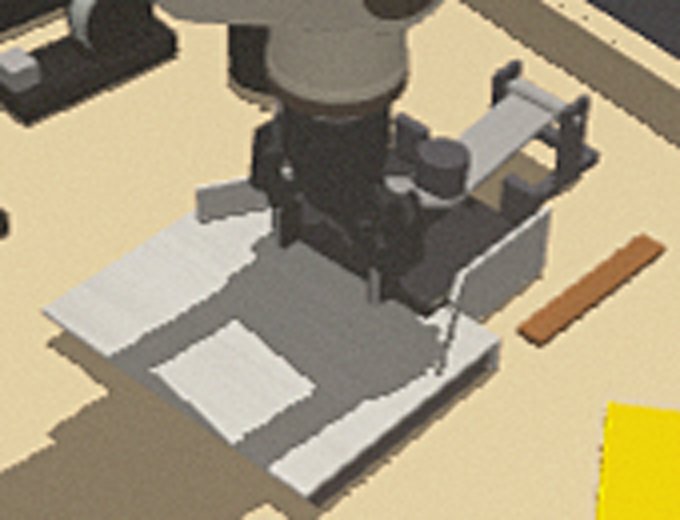

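The booklet is partly in under the nose, with its near-right corner at about (435,308) beside the guide. I'll push the rest in small steps and watch the force.

```bash
python3 -m creep '[[0.2,0.028,0,0,0,0,1],[0.2,0.028,0,0,0,0,1],[0.2,0.028,0,0,0,0,1],[0.2,0.028,0,0,0,0,1]]'; python3 -m creep '[[0.1,0.014,0,0,0,0,1],[0.1,0.014,0,0,0,0,1]]'; python3 -m creep '[[0.1,0.014,0,0,0,0,1]]';python3 -m creep '[[0.05,0.007,0,0,0,0,1]]';python3 -m creep '[[0.05,0.007,0,0,0,0,1]]'
```

```text
time_s: 5.97
ee_pos: [584.2, 86.7, 22.2]
tcp_rot: [-0.072, 0.997, -0.0, -0.0]
force: [-4.5, -0.4, -1.4]
width: 85.4
grasp_force: 2.1
time_s: 6.13
ee_pos: [588.3, 87.2, 22.2]
tcp_rot: [-0.072, 0.997, -0.0, -0.0]
force: [-3.4, -0.7, -2.0]
width: 85.2
grasp_force: 2.1
time_s: 6.22
ee_pos: [590.2, 87.5, 22.2]
tcp_rot: [-0.072, 0.997, -0.0, -0.0]
force: [-3.9, -0.6, -1.1]
width: 85.2
grasp_force: 2.1
time_s: 6.3
ee_pos: [591.2, 87.7, 22.2]
tcp_rot: [-0.072, 0.997, -0.0, -0.0]
force: [-4.2, -0.7, -0.5]
width: 85.3
grasp_force: 2.1
time_s: 6.38
ee_pos: [592.1, 87.7, 22.2]
tcp_rot: [-0.072, 0.997, -0.0, -0.0]
force: [-4.1, -0.8, -1.3]
width: 85.1
grasp_force: 2.1
```

```bash
for i in 1 2 ; do python3 -m creep '[[0.05,0.007,0,0,0,0,1]]' | grep -E "ee_pos|force"; done
```

```text
ee_pos: [593.1, 87.9, 22.2]
force: [-4.7, 0.3, -1.3]
grasp_force: 2.0
ee_pos: [594.1, 88.0, 22.3]
force: [-4.0, -0.2, -2.0]
grasp_force: 2.0
```

```bash
python3 -m creep '[[0.05,0.007,0,0,0,0,1]]' | grep -E "ee_pos|force"; python3 -m creep '[[0.05,0.007,0,0,0,0,1]]' | grep -E "ee_pos|force"; python3 -m creep '[[0.05,0.007,0,0,0,0,1]]' | grep -E "ee_pos|force"
python3 - <<'E'
from station import imaging
import cv2,pickle
t=imaging.camera("side");pickle.dump(t,open("s4.pkl","wb"));i=t["image"][120:230,270:400,::-1]
cv2.imwrite("pics/s4.png",cv2.resize(i,None,fx=5,fy=5,interpolation=cv2.INTER_CUBIC))
E
```

```text
ee_pos: [595.1, 88.2, 22.3]
force: [-4.6, -1.3, -0.6]
grasp_force: 2.0
ee_pos: [595.5, 88.4, 22.0]
force: [-13.5, -1.4, -0.9]
grasp_force: 6.8
ee_pos: [595.5, 88.4, 21.6]
force: [-19.9, -3.6, -1.2]
grasp_force: 10.1
```

View pics/s4.png

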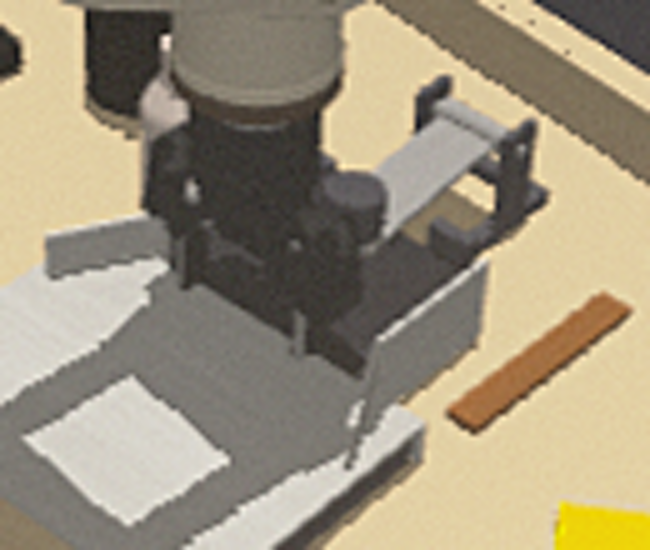

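A hard stop at −20 N, at press x about −62 for the TCP, which fits fully home. I'll withdraw straight back, then lift and look.

```bash
python3 -m creep '[[-0.2,-0.028,0,0,0,0,1],[-0.6,-0.085,0,0,0,0,1],[-0.9,-0.127,0,0,0,0,1],[-0.9,-0.127,0.3,0,0,0,1],[-0.9,-0.127,0.9,0,0,0,1],[-0.7,0.9,1,0,0,0,1],[-0.7,0.9,1,0,0,0,1],[-0.7,0.9,1,0,0,0,1],[-0.7,0.9,1,0,0,0,1],[-0.7,0.9,1,0,0,0,1],[-0.7,0.9,1,0,0,0,1],[-0.7,0.9,1,0,0,0,1],[-0.7,0.9,1,0,0,0,1],[-0.7,0.9,1,0,0,0,1],[-0.7,0.9,0,0,0,0,1],[-0.7,0.9,0,0,0,0,1],[-0.7,0.9,0,0,0,0,1],[0,0,0,0,0,0,1]]'
python3 - <<'E'
from station import imaging
import cv2
from h import *
c=imaging.camera("top");t=imaging.camera("side")
o=np.hstack([ortho(c,560,760,0,200,42,2),ortho(t,560,760,0,200,42,2)])
cv2.imwrite("pics/o5.png",np.clip(o[:,:,::-1].astype(float)*1.6,0,255).astype(np.uint8))
E
```

```text
time_s: 8.35
ee_pos: [357.5, 297.0, 227.0]
tcp_rot: [-0.073, 0.997, 0.001, 0.001]
force: [-0.2, 0.4, -0.2]
width: 85.6
grasp_force: 0.0
```

View pics/o5.png

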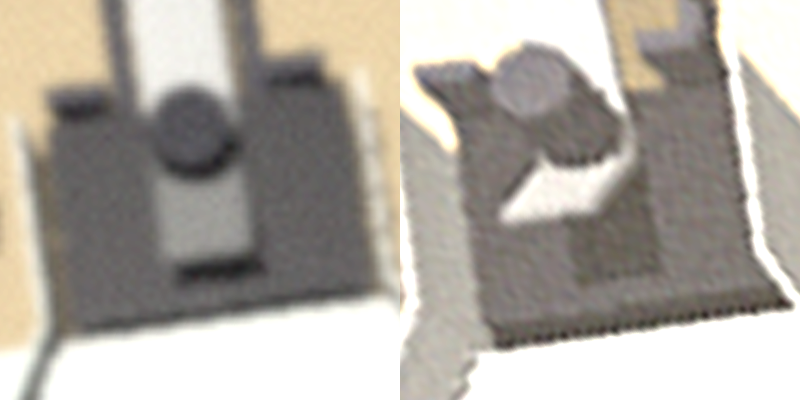

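```bash
python3 - <<'E'
from station import imaging
import pickle
from h import *
d0=pickle.load(open("d0.pkl","rb"))["top"];d1=imaging.camera("top")
u=np.array([np.cos(np.radians(8.1)),np.sin(np.radians(8.1))]);v=np.array([-u[1],u[0]]);O=663.4*u+3.4*v
def samp(c,a,b,z):
    A,B=np.meshgrid(a,b,indexing="ij");P=O+A[...,None]*u+B[...,None]*v
    p=proj(c,np.concatenate([P,np.full(A.shape+(1,),z)],-1)).astype(np.float32).reshape(A.shape+(2,))
    return cv2.cvtColor(cv2.remap(c["image"],p[...,0],p[...,1],cv2.INTER_LINEAR),cv2.COLOR_RGB2GRAY).astype(float)
a=np.arange(-80,-30,.5);b=np.r_[-65:-30:5,30:66:5].astype(float)
for n,c,z in(("old pile",d0,28),("new",d1,42)):
    g=samp(c,a,b,z);e=a[np.argmin(np.diff(cv2.GaussianBlur(g,(1,5),1),axis=0),0)]
    f=np.polyfit(b,e,1);print(n,"near edge x",f[1].round(1),"tilt deg",np.degrees(f[0]).round(2),e)
for k,z,c in(("old",28,d0),("new",42,d1)):   # side edges
    bb=np.arange(-84,85,.5);g=samp(c,np.arange(-40,10,5.),bb,z).mean(0);print(k,[int(x) for x in g[::4]])
diff=np.abs(d0["image"].astype(int)-d1["image"]).max(2);
for nm,(r,cc) in dict(glue=(168,238),folder=(150,321),pens=(152,204),stapler=(258,431),punch=(262,198),tape=(196,178),mug=(185,456),yellow=(180,378)).items(): print(nm,np.percentile(diff[r-20:r+20,cc-18:cc+18],95))
E
```

```text
old pile near edge x -53.9 tilt deg -0.48 [-53.5 -54.  -54.  -53.5 -51.5 -54.  -53.5 -54.  -55.  -55.  -53.  -55.5
 -55.5 -53.5 -53.5]
new near edge x -56.2 tilt deg -0.21 [-54.5 -56.  -56.  -55.5 -57.5 -57.5 -55.5 -56.  -56.5 -57.5 -57.  -55.
 -56.5 -56.  -56.5]
old [132, 132, 130, 126, 118, 104, 88, 73, 65, 61, 61, 61, 61, 61, 62, 62, 62, 62, 62, 62, 62, 61, 62, 62, 62, 62, 62, 61, 61, 60, 61, 64, 69, 74, 79, 81, 82, 82, 82, 82, 82, 82, 83, 83, 83, 83, 83, 83, 83, 83, 83, 83, 83, 81, 76, 71, 67, 64, 64, 64, 63, 63, 63, 63, 63, 63, 63, 64, 63, 64, 64, 64, 64, 64, 64, 63, 63, 64, 65, 66, 67, 68, 69, 71, 79]
new [121, 110, 95, 81, 70, 64, 61, 61, 61, 61, 60, 61, 61, 61, 61, 61, 62, 62, 62, 62, 62, 62, 62, 62, 62, 62, 62, 61, 59, 57, 56, 58, 61, 67, 72, 74, 75, 76, 76, 76, 76, 77, 77, 77, 77, 77, 78, 78, 78, 78, 79, 79, 80, 78, 75, 72, 68, 65, 64, 63, 63, 64, 63, 63, 63, 63, 63, 63, 63, 63, 63, 63, 64, 64, 63, 63, 63, 63, 65, 67, 68, 68, 69, 76, 91]
glue 4.0
folder 18.0
pens 8.0
stapler 5.0
punch 95.0
tape 7.0499999999999545
mug 5.0
yellow 5.0
```

```bash
python3 - <<'E'
from station import imaging
import pickle
from h import *
D0=pickle.load(open("d0.pkl","rb"));D1={n:imaging.camera(n) for n in("top","side")}
u=np.array([np.cos(np.radians(8.1)),np.sin(np.radians(8.1))]);v=np.array([-u[1],u[0]]);O=663.4*u+3.4*v
def samp(c,a,b,z):
    A,B=np.meshgrid(a,b,indexing="ij");P=O+A[...,None]*u+B[...,None]*v
    p=proj(c,np.concatenate([P,np.full(A.shape+(1,),z)],-1)).astype(np.float32).reshape(A.shape+(2,))
    return cv2.cvtColor(cv2.remap(c["image"],p[...,0],p[...,1],cv2.INTER_LINEAR),cv2.COLOR_RGB2GRAY).astype(float)
a=np.arange(-76,-36,1.);b=np.arange(-65,-30,1.)
print(a[0],"step1")
for n in D0:
    for k,c,z in(("old z30",D0[n],30),("new z42",D1[n],42)): print(n,k,samp(c,a,b,z).mean(1).astype(int).tolist())
    # near shelf edge
    a2=np.arange(-275,-245,1.);print(n,"nearedge z30",samp(D0[n],a2,b,30).mean(1).astype(int).tolist())
    # back stops front faces: along x at y 45..65, z42 (new) / z28 (old)
    a3=np.arange(35,75,1.);print(n,"stop new z42",samp(D1[n],a3,np.arange(-64,-46,1.),42).mean(1).astype(int).tolist())
E
```

```text
-76.0 step1
top old z30 [172, 172, 172, 172, 171, 171, 170, 170, 169, 169, 169, 169, 169, 169, 168, 166, 164, 161, 155, 148, 139, 127, 115, 102, 89, 79, 71, 66, 64, 63, 63, 63, 63, 63, 63, 63, 63, 63, 63, 62]
top new z42 [171, 171, 170, 170, 170, 170, 169, 169, 169, 169, 169, 168, 168, 166, 163, 158, 151, 143, 132, 118, 104, 89, 76, 64, 55, 51, 51, 53, 56, 58, 60, 61, 62, 62, 63, 63, 63, 63, 63, 63]
top nearedge z30 [133, 134, 134, 134, 133, 133, 132, 130, 128, 124, 121, 117, 114, 113, 114, 119, 126, 135, 145, 154, 160, 166, 169, 172, 173, 174, 174, 174, 174, 174]
top stop new z42 [60, 59, 59, 58, 58, 58, 58, 58, 58, 59, 58, 58, 57, 55, 54, 52, 50, 47, 44, 41, 38, 38, 38, 40, 43, 47, 51, 54, 59, 63, 68, 72, 78, 84, 91, 98, 106, 113, 119, 124]
side old z30 [198, 198, 199, 199, 199, 198, 197, 195, 195, 194, 194, 194, 194, 195, 196, 198, 200, 201, 201, 199, 191, 177, 155, 127, 100, 80, 70, 68, 70, 72, 74, 75, 75, 76, 76, 76, 75, 75, 75, 75]
side new z42 [196, 196, 196, 198, 199, 201, 203, 205, 204, 200, 191, 174, 149, 118, 89, 67, 56, 54, 55, 58, 60, 62, 63, 64, 65, 66, 69, 72, 76, 79, 80, 80, 79, 79, 78, 78, 78, 78, 79, 79]
side nearedge z30 [114, 116, 117, 118, 118, 118, 118, 118, 118, 118, 117, 117, 116, 116, 118, 124, 137, 155, 174, 192, 203, 207, 207, 206, 204, 203, 203, 202, 202, 201]
side stop new z42 [76, 76, 77, 77, 76, 76, 76, 76, 76, 76, 76, 76, 76, 76, 76, 75, 74, 72, 70, 68, 67, 66, 66, 66, 67, 67, 68, 69, 69, 69, 69, 68, 68, 67, 67, 67, 67, 68, 70, 73]
```

The top cover's near edge reads −49 where the shelf edge (true −56) reads −53. That puts it at press x about −52, fully home and square to about 0.2°. I'm handing in.

```bash
python3 -c "
from station import workorder
print(workorder.sign_off())"
```

```text
the job is handed in; nothing more can be done
None
```

The new booklet is under the arm on top of the pile, pushed to a hard stop at the back (near edge at press x about −52 mm, square to about 0.2°), and the job is handed in. The glue, pens, stapler, tape and mug look unmoved. The folder's and punch's camera patches changed (probably the robot's shadow or arm over the punch), so I couldn't confirm those two.

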